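# Bring the sweetener dispenser round to the front

## Task

Turn the round beech turntable on the glass shelf by pushing its rim with a fingertip, until the stainless sweetener dispenser stands right at the front: straight between the turntable's centre and the middle of the shelf's open front edge. Turn it gently, so that nothing standing on it slides or tips, without touching, pinching or lifting anything that stands on it. Leave the coaster and the bombilla where they lie and take your hand clear at the end.

Things in the scene. Friction and masses are not known exactly. Their poses are not given: they have to be found in the camera images.
- shelf: clear glass shelf, 440 (x) by 560 mm (y), on four short chrome feet; top face 36 mm above its origin, which lies on the counter under its centre. Its -x edge is the open front, on the robot's side; along its back (+x) edge runs a low chrome rail, 40 mm over the glass. The turntable's axis stands at the shelf's centre. Fixed
- turntable: round beech disc, 330 mm across, 20 mm thick, top 44 mm above the glass. Origin on its axis at the underside, z up. Turns freely either way (0.12 N m friction, hardly coasts). Six finger hollows are cut in its rim at 30, 90, .. degrees from its x: 24 mm deep (floor 141 mm from the axis), 50 mm wide at 149 mm, 85 mm at the outside; in one, a fingertip pushed sideways against the end of the rim turns it
- seat_a (a point): point on the disc's top face, 66 mm from the axis along the disc's own x axis; turns with the disc. The dispenser stands there at the start.
- seat_b (a point): point on the disc's top face, 66 mm from the axis, 120 degrees anticlockwise (seen from above) from seat_a; the mate or the cup stands there.
- seat_c (a point): point on the disc's top face, 66 mm from the axis, 120 degrees clockwise from seat_a; the other of mate and cup stands there.
- dispenser: the stainless push dispenser for sweetener tablets: the slimmest of the three things on the turntable, a steel cylinder 42 mm across and 68 mm high with a narrower 22 mm push cap on top, 86 mm high in all. Loose, 0.1 to 0.2 kg. Origin at the centre of its underside, z up.
- mate: matte grey ceramic mate: open gourd-shaped pot 74 mm across, 84 mm high, standing loose on the turntable. Origin at the centre of its underside, z up.
- cup: steel cup 66 mm across and 71 mm high with a flat hinged lid, shut under a small wire spring clip, standing loose on the turntable; hinge and clip stick out to 40 mm from its centre. Origin at the centre of its underside, z up.
- coaster: round beech coaster, 90 mm across, 9 mm thick, lying loose on the glass beside the turntable. Origin at the centre of its underside.
- bombilla: spoon-ended steel drinking straw, 200 mm long, 12 mm high at most, lying loose on the glass on the other side of the turntable. Origin under its middle, x along it towards the spoon end.
Things that resemble listed ones, but are neither listed nor needed, are in the scene too. There is more than one size of the mate; the job needs the largest.

How it is judged (in metres and radians):
At the end, for the whole second after the job is handed in: The dispenser stands in front of the axis, within 13 mm of the shelf's centre line (11 degrees of turn); the turntable is at rest; dispenser, mate and cup stand upright on the disc within 16 mm of their seats; coaster and bombilla are within 15 mm of where they lay (x of dispenser in the frame of shelf below -0.045 m and y of dispenser in the frame of shelf between -0.013 and 0.013 m and horizontal distance between dispenser and seat_a below 0.016 m and ((horizontal distance between mate and seat_b below 0.016 m and horizontal distance between cup and seat_c below 0.016 m) or (horizontal distance between mate and seat_c below 0.016 m and horizontal distance between cup and seat_b below 0.016 m)) and angle between each of dispenser, mate, cup's own z axis and vertical below 0.08 rad and height (world z) of dispenser between 0.075 and 0.085 m and height (world z) of mate between 0.075 and 0.085 m and height (world z) of cup between 0.075 and 0.085 m and angular speed of turntable below 0.05 rad/s and linear speed of each of dispenser, mate, cup below 0.02 m/s and distance of each of coaster, bombilla from where it was at the start of the episode below 0.015 m); the robot touches nothing.
It fails at once if the robot touches the dispenser, the mate or the cup (more than 1 N) (contact force between any of the fingers, the arm and dispenser above 1 N or contact force between any of the fingers, the arm and mate above 1 N or contact force between any of the fingers, the arm and cup above 1 N).
It fails at once if the dispenser, the mate or the cup is lifted more than 15 mm or falls off the disc (height (world z) of any of dispenser, mate, cup above 0.095 m or height (world z) of any of dispenser, mate, cup below 0.065 m).
It fails at once if the dispenser, the mate or the cup tips by more than 0.3 rad (angle between any of dispenser, mate, cup's own z axis and vertical above 0.3 rad).
It fails at once if the coaster or the bombilla is shifted by more than 15 mm (distance of any of coaster, bombilla from where it was at the start of the episode above 0.015 m).
It also fails if it takes over 67 s, if anything falls off the work surface, if the arm or the gripper's body presses on something with over 40 N, if the wrist force passes 120 N, or if a joint passes its speed limit or range.

## Robot

A 7-joint arm with a two-finger parallel gripper is mounted at the origin on the work surface. World frame = base frame: x ahead of the robot, y to its left, z up, the work surface at z = 0. Lengths are in m, angles in degrees, forces in N, time in s.
With the tool pointing down it reaches from about 0.4 to 0.875 m from the base axis. Payload 6.5 kg.
Tool frame: the origin (TCP) lies midway between the tips of the shut fingers; the grasp point (between the pads) lies grip_point_offset behind it (grip_point_offset is the distance from the TCP to the grasp point, in m); z points along the fingers, y is the line along which they close (so a half turn about z gives the same grasp; the last joint's range is limited). The gripper opens to 88 mm and grips with 3 to 60 N. Pads are 18 mm wide; open, the fingers measure 123 mm over their backs; the gripper's body (75 mm by 187 mm) begins 45 mm behind the grasp point.
Start: joints at [66.509, 30.733, -0.252, 88.115, 0.149, 61.152, -4.079], TCP at [0.219, -0.612, 0.239] pointing down, gripper open.
Joint ranges: [-154.64, 154.64], [-21.42, 123.67], [-72.66, 72.17], [13.99, 137.28], [-74.86, 254.86], [10.95, 109.41], [-158.01, 158.01]. Speed limits (degrees/s): [136.94, 136.94, 180, 180, 180, 180, 180].

## Interface

Orientations are given as a 3x3 rotation matrix whose columns are the frame's x, y, z axes.
In Python, from rig import * gives the robot as it stands. Calls block until the motion is done:
- movep(position, orientation): joint-space move of the TCP to a pose.
- move_straight(position, vel=0.15, rotation=None, stop_force=None): straight line of the TCP; rotation=None keeps the orientation; vel is the mean speed in m/s. With stop_force (N) it stops when the force on the tool has changed by that much, and returns True; else False.
- move_joints(angles): joint-space move.
- grip(opening): finger opening in m; the grip force is fixed at half the most; returns when the fingers have stopped.
- wait(seconds).
- inverse_kinematics(position, orientation): joint angles nearest the present ones, or None.
- camera(name): name is "scene" or "side" or "wrist"; returns a dict with "color" (384x512x3 uint8, blue, green, red), "range_z" (384x512 float32, m along the optical axis (not along the pixel's ray), 0 where there is no reading), "K" (3x3 intrinsics, pixels), "dist_coeffs" ([k1, k2, p1, p2, k3] as OpenCV has them; the pictures are not rectified), "world_to_cam" (4x4, takes a point from world to camera coordinates). Camera axes: x right, y down, z forward; pixel columns grow to the right and rows downward; lengths in m; the calibration is good to about 2 mm. A picture is of the moment at which its call begins.
A pose or a line that the arm cannot do raises PlanningError and nothing moves.
- close_job(): hands the job in; it is judged then, once.
Readings, each from a call of its own:
- get_time(): time.
- get_qpos(): joint angles.
- get_joint_vel(): joint speeds.
- get_joint_torque(): joint torques, N m.
- get_position(): TCP position.
- get_orientation(): TCP orientation.
- get_ft_force(): force on the tool from outside, world axes, zero at the start.
- get_torque(): the same for the moment, N m.
- get_finger_gap(): finger opening in m.
- get_finger_force(): force on a finger pad.
Only numpy, scipy, OpenCV 4.12 (cv2) and the standard library are available. Lean on these libraries where they do the work, as an engineer would, in place of code of your own. Each camera call takes 0.05 s, during which the arm holds its last target. There are 200 camera calls.

## Working session

There is one attempt and no reset: what is moved stays moved. The work goes in short steps, each a Python script; the robot and the scene stay as the last script left them, time stands still between calls to the robot, and variables do not carry over. Pictures are saved under pics/ and viewed, at most 10 in all, crops included, and the job is handed in when it is done.

```bash
mkdir -p pics; ls; python3 - <<'E'
from rig import *
import cv2,numpy as np,pickle
d={n:camera(n) for n in("scene","side")}
pickle.dump(d,open("c.pkl","wb"))
for n in d: cv2.imwrite(f"pics/{n}0.png",d[n]["color"]); print(n,np.round(d[n]["world_to_cam"],3).tolist(),d[n]["K"].tolist(),d[n]["dist_coeffs"])
print(get_time(),grip_point_offset)
E
```

```text
pics
scene [[0.847, 0.531, 0.007, -0.456], [0.438, -0.691, -0.575, -0.142], [-0.301, 0.49, -0.818, 1.176], [0.0, 0.0, 0.0, 1.0]] [[372.10107914967165, 0.0, 251.43292936514956], [0.0, 372.10107914967165, 192.55381967913314], [0.0, 0.0, 1.0]] [-0.04620155  0.          0.          0.          0.        ]
side [[-0.865, -0.503, -0.008, 0.472], [-0.243, 0.432, -0.869, 0.168], [0.44, -0.749, -0.496, 0.928], [0.0, 0.0, 0.0, 1.0]] [[425.01101327512976, 0.0, 256.577402203902], [0.0, 425.01101327512976, 189.02564979167806], [0.0, 0.0, 1.0]] [-0.06645271  0.          0.          0.          0.        ]
0.1 0.0187
```

```bash
python3 -c "
import pickle,cv2,numpy as np
d=pickle.load(open('c.pkl','rb'))
print({n:(d[n]['range_z']>0).mean() for n in d})"
```

```text
{'scene': np.float64(0.9958597819010416), 'side': np.float64(0.9960683186848959)}
```

View pics/scene0.png

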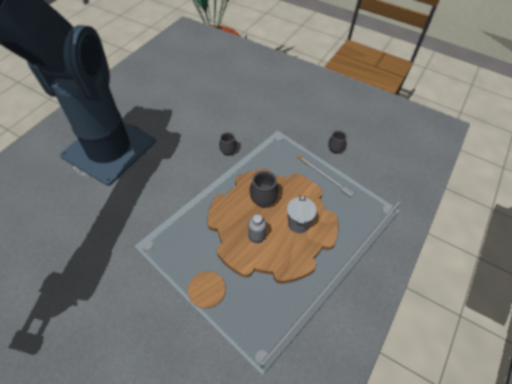

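View pics/side0.png

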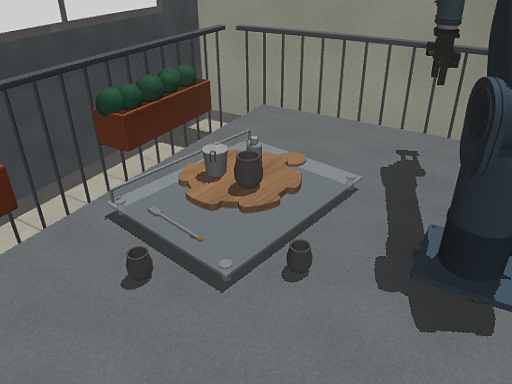

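The scene view shows the disc at about (272,225), with the dispenser at (257,230), mate (264,188) and lidded cup (300,215). The coaster is at (207,290) and the bombilla at (325,175). The shelf corners are (137,247), (278,133), (398,208) and (262,368), with the rail along the last two.

```bash
cat >h.py <<'E'
import cv2,numpy as np
from scipy.optimize import minimize
def cloud(c):
    h,w=c["range_z"].shape
    uv=np.stack(np.meshgrid(np.arange(w),np.arange(h)),-1).reshape(-1,1,2).astype(np.float64)
    n=cv2.undistortPoints(uv,c["K"],c["dist_coeffs"]).reshape(-1,2)
    z=c["range_z"].reshape(-1,1)
    T=np.linalg.inv(c["world_to_cam"])
    P=np.hstack([n*z,z])@T[:3,:3].T+T[:3,3]
    P[z[:,0]==0]=np.nan
    return P.reshape(h,w,3)
def ray(c,uv,zw):
    n=cv2.undistortPoints(np.array(uv,float).reshape(-1,1,2),c["K"],c["dist_coeffs"]).reshape(-1,2)
    T=np.linalg.inv(c["world_to_cam"]); d=np.hstack([n,np.ones((len(n),1))])@T[:3,:3].T
    return T[:3,3]+d*((zw-T[2,3])/d[:,2])[:,None]
E
python3 - <<'E'
from h import *
import pickle
d=pickle.load(open("c.pkl","rb")); c=d["scene"]; P=cloud(c)
print("corners@.036",np.round(ray(c,[[137,247],[278,133],[398,208],[262,368]],.036),3).tolist())
for n,u in dict(coaster=(207,290),glass=(180,240),glass2=(262,330),counter=(100,300),disc=(280,245),bomb1=(300,159),bomb2=(350,191)).items(): print(n,np.round(P[u[1],u[0]],3))
for n in d:
    Q=cloud(d[n]).reshape(-1,3)
    r=np.hypot(Q[:,0]-.66,Q[:,1])
    hz=np.histogram(Q[np.abs(Q[:,2]-.1)<.1][:,2],20,(0,.2))[0];print(n,hz)
    m=(np.abs(Q[:,2]-.08)<.005); A=Q[m]
    ctr=(A.min(0)+A.max(0))/2
    print(n,"disc n",m.sum(),A.min(0).round(3),A.max(0).round(3),np.median(A,0).round(3))
    for zl,zh in((.11,.135),(.14,.147),(.147,.153),(.153,.162),(.162,.172)):
        B=Q[(Q[:,2]>zl)&(Q[:,2]<zh)&(Q[:,0]>.3)&(Q[:,0]<1)&(abs(Q[:,1])<.5)]; print(zl,len(B),B.mean(0).round(3) if len(B) else "", B.std(0).round(3) if len(B) else "")
E
```

```text
corners@.036 [[0.335, -0.222, 0.036], [0.439, 0.314, 0.036], [0.856, 0.247, 0.036], [0.749, -0.295, 0.036]]
coaster [ 0.553 -0.22   0.044]
glass [ 0.415 -0.148  0.037]
glass2 [ 0.709 -0.228  0.038]
counter [ 0.336 -0.37   0.001]
disc [ 0.646 -0.044  0.079]
bomb1 [0.548 0.254 0.039]
bomb2 [0.722 0.218 0.049]
scene [38583  1727   260 19603  1671   258   410  6356  3278   212   255   305
   382   331   604   691   372   141   145   152]
scene disc n 8920 [-0.017 -0.295  0.075] [0.848 0.234 0.085] [ 0.609 -0.024  0.079]
0.11 473 [0.581 0.013 0.123] [0.05  0.046 0.007]
0.14 191 [ 0.578 -0.012  0.144] [0.037 0.049 0.002]
0.147 703 [0.641 0.023 0.15 ] [0.039 0.03  0.001]
0.153 169 [0.566 0.031 0.157] [0.045 0.04  0.003]
0.162 182 [0.558 0.015 0.164] [0.025 0.051 0.001]
side [43465  3488  1346 12685  2223  1418  1726  5057  1368  1336  1627  1642
  1609  1415  1591  1406  1284  1144  1165  1120]
side disc n 4876 [-0.066 -2.14   0.075] [2.365 0.233 0.085] [0.575 0.05  0.079]
0.11 489 [0.571 0.058 0.123] [0.056 0.031 0.007]
0.14 214 [0.571 0.028 0.144] [0.043 0.049 0.002]
0.147 362 [0.617 0.036 0.15 ] [0.054 0.029 0.001]
0.153 177 [0.546 0.04  0.158] [0.023 0.039 0.003]
0.162 78 [0.551 0.021 0.163] [0.026 0.049 0.001]
```

```bash
cat >>h.py <<'E'
def fitdisc(cs,c0):
    U=[];L=[]
    for c in cs:
        P=cloud(c).reshape(-1,3); h,w=c["range_z"].shape
        uv=np.stack(np.meshgrid(np.arange(w),np.arange(h)),-1).reshape(-1,2)
        R=ray(c,uv,.08)[:,:2]; z=P[:,2]
        k=(np.hypot(*(R-c0).T)<.2)&((abs(z-.08)<.006)|(z<.068))
        U.append(R[k]);L.append((abs(z-.08)<.006)[k])
    U=np.vstack(U);L=np.hstack(L)
    def sd(p):
        q=U-p[:2]; r=np.hypot(*q.T); a=np.arctan2(q[:,1],q[:,0])-p[2]-np.pi/6
        a=(a+np.pi/6)%(np.pi/3)-np.pi/6
        t=abs(r*np.sin(a)); rr=r*np.cos(a)
        hol=np.minimum(rr-.141,(.025+(rr-.149)*17.5/16-t)*.68)
        return np.minimum(.165-r,-hol)
    f=lambda p:np.mean((np.where(L,1,0)-1/(1+np.exp(-sd(p)/.002)))**2)
    best=min((minimize(f,[*c0,a],method="Nelder-Mead",options=dict(initial_simplex=[[*c0,a],[c0[0]+.01,c0[1],a],[c0[0],c0[1]+.01,a],[*c0,a+.15]])) for a in np.radians([-20,0,20])),key=lambda s:s.fun)
    return best.x,best.fun
def circ(Q,r):
    f=lambda p:np.mean(np.minimum(abs(np.hypot(Q[:,0]-p[0],Q[:,1]-p[1])-r),.01))
    return minimize(f,Q[:,:2].mean(0),method="Nelder-Mead").x
def near(cs,c0,zl,zh,rad=.03):
    Q=np.vstack([cloud(c).reshape(-1,3) for c in cs]); 
    return Q[(Q[:,2]>zl)&(Q[:,2]<zh)&(np.hypot(*(Q[:,:2]-c0).T)<rad)]
E
cat >m1.py <<'E'
from h import *
import pickle
d=pickle.load(open("c.pkl","rb")); c=d["scene"]; P=cloud(c); cs=list(d.values())
for s in ([c],cs[1:],cs):
    p,f=fitdisc(s,[.595,.011]); print(p[:2].round(4),np.degrees(p[2])%60,f)
for n,u,zl,zh,r in(("disp",(257,217),.158,.172,.011),("dispbody",(257,235),.1,.145,.021),("cup",(300,208),.146,.153,None),("mate",(264,185),.158,.172,.034)):
    g=ray(c,[u],(zl+zh)/2)[0,:2]; Q=near([c],g,zl,zh,.05 if n in("mate","cup") else .03); Q2=near([cs[1]],g,zl,zh,.04)
    b=np.vstack([Q,Q2]); x=circ(b,r) if r else Q[:,:2].mean(0)
    print(n,g.round(3),len(Q),Q.mean(0).round(4),len(Q2),x.round(4))
    ct=p[:2]; print("  polar",np.hypot(*(x-ct)).round(4),np.degrees(np.arctan2(*(x-ct)[::-1])).round(1))
E
python3 m1.py
```

```text
[0.5945 0.0077] 21.61487285156607 0.007631575210693284
[0.5858 0.0198] 21.400222152234676 0.009814101416593515
[0.5931 0.0098] 21.714588331688354 0.024153482270831923
disp [ 0.584 -0.052] 70 [ 0.5867 -0.0559  0.1643] 32 [ 0.5838 -0.0526]
  polar 0.0631 -98.5
dispbody [ 0.597 -0.071] 192 [ 0.5929 -0.0669  0.1259] 53 [ 0.5851 -0.0532]
  polar 0.0636 -97.2
cup [0.652 0.031] 584 [0.6569 0.029  0.1505] 251 [0.6569 0.029 ]
  polar 0.0666 16.7
mate [0.551 0.033] 182 [0.5425 0.0486 0.1627] 68 [0.538  0.0562]
  polar 0.072 139.9
```

```bash
cat >>h.py <<'E'
TILT=10
def pose(ct,ang,r,z,tilt=TILT):
    a=np.radians(ang); er=np.array([np.cos(a),np.sin(a),0]); et=np.array([-er[1],er[0],0])
    t=np.radians(tilt); zt=np.array([0,0,-np.cos(t)])-er*np.sin(t)
    return np.array([*(ct+r*er[:2]),z]),SGN*et,zt
SGN=1
def P6(ct,ang,r,z,sgn,tilt=TILT):
    p,et,zt=pose(ct,ang,r,z,tilt); y=sgn*et; x=np.cross(y,zt)
    return p,np.column_stack([x,y,zt])
E
python3 - <<'E'
from rig import *
from h import *
import pickle
ct=np.array([.594,.009])
for s in(1,-1):
    for a in range(-128,-228,-12):
        p,R=P6(ct,a,.152,.061,s); q=inverse_kinematics(p,R); print(s,a,None if q is None else np.round(q).tolist())
# shelf yaw
d=pickle.load(open("c.pkl","rb"));P=cloud(d["scene"]).reshape(-1,3)
k=(P[:,2]>.025)&(P[:,2]<.045)&(np.hypot(P[:,0]-.595,P[:,1]-.01)<.37)
print(cv2.minAreaRect(P[k][:,:2].astype(np.float32)))
E
```

```text
1 -128 [29.0, 34.0, -20.0, 117.0, 4.0, 26.0, -29.0]
1 -140 [24.0, 31.0, -16.0, 123.0, 2.0, 21.0, -42.0]
1 -152 [17.0, 29.0, -13.0, 128.0, 2.0, 16.0, -58.0]
1 -164 [8.0, 27.0, -9.0, 131.0, 5.0, 13.0, -78.0]
1 -176 [1.0, 27.0, -8.0, 132.0, 20.0, 12.0, -111.0]
1 -188 [-12.0, 26.0, -0.0, 132.0, 17.0, 12.0, -126.0]
1 -200 [-19.0, 27.0, 2.0, 130.0, 20.0, 15.0, -147.0]
1 -212 [-47.0, 33.0, 31.0, 128.0, -26.0, 19.0, -119.0]
1 -224 [-57.0, 39.0, 41.0, 123.0, -36.0, 26.0, -125.0]
-1 -128 [59.0, 51.0, -62.0, 116.0, 55.0, 44.0, 109.0]
-1 -140 [58.0, 48.0, -62.0, 121.0, 60.0, 40.0, 89.0]
-1 -152 [55.0, 46.0, -62.0, 126.0, 65.0, 38.0, 67.0]
-1 -164 [20.0, 29.0, -22.0, 130.0, 30.0, 15.0, 78.0]
-1 -176 [10.0, 27.0, -18.0, 132.0, 37.0, 15.0, 53.0]
-1 -188 [-1.0, 27.0, -13.0, 132.0, 37.0, 15.0, 35.0]
-1 -200 [-11.0, 28.0, -8.0, 130.0, 34.0, 18.0, 20.0]
-1 -212 [-11.0, 30.0, -13.0, 126.0, 38.0, 24.0, 1.0]
-1 -224 [-10.0, 32.0, -18.0, 120.0, 39.0, 31.0, -13.0]
((0.5533739924430847, 0.062269896268844604), (0.6504751443862915, 0.5388643145561218), 79.24532318115234)
```

```bash
python3 - <<'E'
from rig import *
from h import *
import pickle
ct=np.array([.594,.009])
grip(0.0)
p=get_position(); move_straight([p[0],p[1],.32])
p,R=P6(ct,171.6,.16,.25,-1)
movep(p,R); print(get_time(),np.round(get_qpos()),get_position().round(3),get_ft_force())
d={n:camera(n) for n in("scene","side","wrist")}; pickle.dump(d,open("c.pkl","wb"))
cv2.imwrite("pics/w1.png",d["wrist"]["color"])
for a in range(172,68,-12):
    p,R=P6(ct,a,.152,.061,-1); q=inverse_kinematics(p,R); print(a,None if q is None else np.round(q).tolist())
for s in (["wrist"],["scene"]):
    p,f=fitdisc([d[k] for k in s],[.594,.009]); print(s,p[:2].round(4),np.degrees(p[2])%60,f)
E
```

```text
4.5167 [ 41.   9. -57. 123.  17.  44.  55.] [0.436 0.032 0.25 ] [-0.45428352  0.07598371  0.46809526]
172 [18.0, 31.0, -36.0, 131.0, 59.0, 25.0, 15.0]
160 [12.0, 32.0, -35.0, 128.0, 58.0, 28.0, -1.0]
148 [6.0, 33.0, -34.0, 125.0, 54.0, 32.0, -13.0]
136 [2.0, 35.0, -33.0, 120.0, 51.0, 37.0, -23.0]
124 [-1.0, 38.0, -32.0, 114.0, 47.0, 42.0, -31.0]
112 [-3.0, 41.0, -31.0, 108.0, 44.0, 46.0, -39.0]
100 [-4.0, 44.0, -30.0, 101.0, 40.0, 50.0, -46.0]
88 [-5.0, 46.0, -28.0, 94.0, 37.0, 54.0, -53.0]
76 [-5.0, 49.0, -27.0, 88.0, 33.0, 58.0, -59.0]
['wrist'] [0.5899 0.0101] 21.473244026137923 0.010904199498632822
['scene'] [0.5945 0.0078] 21.601321458413288 0.007451883052309084
```

View pics/w1.png

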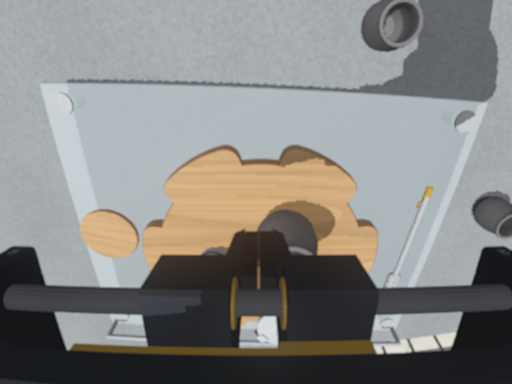

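The wrist view shows the front hollow at about (265,158), near-centred and empty, with the mate behind it at (288,235). The phase agrees in both cameras, so I'll lower into it and push.

```bash
cat >push.py <<'E'
from rig import *
from h import *
import sys,pickle
ct=np.array([.593,.009])
def sweep(a0,a1,r,z=.062,v=.03,step=8):
    n=max(1,int(np.ceil(abs(a1-a0)/step)))
    for a in np.linspace(a0,a1,n+1)[1:]:
        p,R=P6(ct,a,r,z,-1)
        h=move_straight(p,vel=v,rotation=R,stop_force=30)
        print(round(a,1),h,get_ft_force().round(1))
        if h: break
E
python3 - <<'E'
from push import *
p,R=P6(ct,171.6,.160,.10,-1); print(move_straight(p,vel=.15,rotation=R,stop_force=8))
p,R=P6(ct,171.6,.160,.062,-1); print(move_straight(p,vel=.06,rotation=R,stop_force=6))
p,R=P6(ct,171.6,.152,.062,-1); print(move_straight(p,vel=.03,rotation=R,stop_force=4),get_position().round(4),p.round(4),get_ft_force().round(1))
sweep(171.6,150,.152,v=.02,step=5.4)
d={n:camera(n) for n in("scene",)}
print(get_time()); q,f=fitdisc([d["scene"]],[.594,.009]); print(q[:2].round(4),np.degrees(q[2])%60,f)
cv2.imwrite("pics/s2.png",d["scene"]["color"][90:320,120:430])
E
```

```text
False
False
True [0.4419 0.0311 0.0618] [0.4426 0.0312 0.062 ] [-1.5 -0.7 -0.3]
166.2 False [-3.4  2.1 -1.3]
160.8 False [-5.   2.  -2.4]
155.4 False [-4.8  2.7 -2.3]
150.0 False [-4.3  3.8 -2.4]
10.45
[0.5942 0.0078] 2.917732133409633 0.010082370774092317
```

View pics/s2.png

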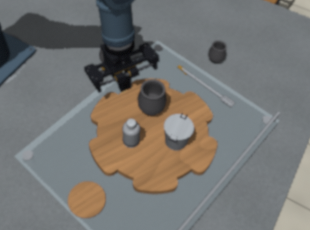

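The gripper at (120,75) in this crop is in the hollow. The disc has turned about 19° and everything on it is standing. Continuing.

```bash
python3 - <<'E'
from push import *
sweep(150,78,.153,v=.025)
d=camera("scene"); print(get_time()); q,f=fitdisc([d],[.594,.009]); print(q[:2].round(4),np.degrees(q[2])%60-240,f)
cv2.imwrite("pics/s3.png",d["color"][90:320,120:430])
E
```

```text
142.0 False [-2.8  3.4 -2.6]
134.0 False [-2.2  3.4 -1.8]
126.0 False [-1.4  4.5 -2.1]
118.0 False [-1.4  3.5 -2. ]
110.0 False [-0.1  3.6 -2.8]
102.0 False [-0.1  3.5 -1.8]
94.0 False [-0.   3.2 -1.5]
86.0 False [-0.4  1.  -0.4]
78.0 False [-0.6  0.3 -0.3]
19.5
[0.5943 0.0079] -189.28701529250918 0.009635334805864641
```

View pics/s3.png

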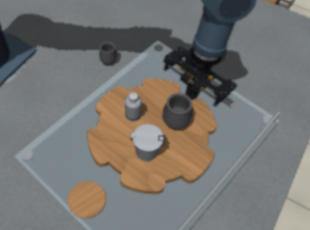

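The dispenser (133,107 in the crop) now faces the front edge, about 1.5° from target. Backing the hand off and verifying.

```bash
python3 - <<'E'
from push import *
for a,r,z in((78.8,.154,.062),(78.8,.162,.064),(78.8,.175,.10),(78.8,.20,.30)):
    p,R=P6(ct,a,r,z,-1); print(move_straight(p,vel=.05 if z<.2 else .12,rotation=R,stop_force=15))
wait(.5); d=[camera("scene"),camera("side")]; print(get_time(),get_ft_force().round(1))
q,f=fitdisc(d[:1],[.594,.009]); print(q[:2].round(4),np.degrees(q[2])%60-240)
# dispenser by cap circle, in shelf frame
g=q[:2]+.066*np.array([np.cos(q[2]),np.sin(q[2])]); g=q[:2]+.066*np.array([np.cos(np.radians(170.7)),np.sin(np.radians(170.7))])
y=np.radians(-10.75); Rs=np.array([[np.cos(y),np.sin(y)],[-np.sin(y),np.cos(y)]])
for s in(d[:1],d):
  for zl,zh,r in((.158,.172,.011),(.1,.145,.021)):
    Q=near(s,g,zl,zh,.027); x=circ(Q,r); print(len(Q),x.round(4),"shelf",(Rs@(x-q[:2])).round(4))
cv2.imwrite("pics/s4.png",d[0]["color"][90:320,120:430])
E
```

```text
False
False
False
False
23.4167 [-0.6 -0.6 -1.1]
[0.5944 0.0077] -189.36098463500457
64 [0.5291 0.0195] shelf [-0.0664 -0.0006]
184 [ 0.5485 -0.0133] shelf [-0.0412 -0.0292]
102 [0.5287 0.0196] shelf [-0.0668 -0.0005]
452 [0.5286 0.0193] shelf [-0.0668 -0.0008]
```

View pics/s4.png

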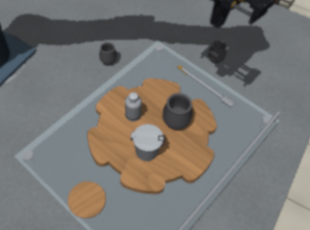

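The dispenser (133,107) is at the front, at about (-0.067, -0.001) in the shelf frame. The mate and cup are standing, the coaster and bombilla look unmoved, and the hand is clear.

```bash
python3 -c "
from rig import *
print(close_job())"
```

```text
the job is handed in; nothing more can be done
None
```

I turned the turntable about 91° and handed the job in. The last camera check put the dispenser at the front, within about 1 mm of the shelf's centre line; the mate and cup were upright, the coaster and bombilla looked unmoved, and the hand was clear.

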